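Take a bamboo cup out of its fixture and show its mouth to the inspection camera

TASK

Pull the red knob of the fixture's sprung keeper out to its stop and leave it out, then take the bamboo cup from the fixture and hold it in the air in front of the inspection camera: its open mouth faces straight into the lens, centred, with the rim 12 cm in front of the glass. Do not disturb the glass jar, the other cup or the screwdriver and do not touch the camera; finish while still holding the cup there, quite still.

Things in the scene. Friction and masses are not known exactly. Their poses are not given: they have to be found in the camera images.
- fixture: Fixed to the table: aluminium plate 90 mm (y) by 210 mm (x from -145 to +65 mm), 12 mm thick. Two wooden V saddles (at x = -36 and +36 mm, 58 mm free between, about 45 mm high, 80 mm wide) carry the lying cup, its axis level along x, 57 mm above the table, mouth to +x; the keeper sits at the -x end. Origin: underside of the plate below the cup's middle; z up.
- keeper (a joint): Travel of the steel keeper, m: 0 shut, 0.035 fully out at its stop, along the fixture's -x. A spring draws it shut (2 to 4 N) but its guide's friction, 6 N, holds it wherever it is left: pulling takes 8 to 10 N. An upright plate 30 mm wide behind the cup's foot, with a lip on top (94 mm above the table) up to 14 mm over the foot: the cup cannot be lifted until it is out.
- keeper_knob (a point): Centre of the keeper's round red knob, 58 mm above the table: 25 mm in diameter, 26 mm long, axis along the fixture's x (89 mm from the fixture's origin when shut). 30 mm free below its centre; can be pinched from above, fingers closing along the fixture's y. Axes as the fixture's; moves with the keeper.
- cup: The loose bamboo cup lying in the fixture, hollow, about 75 g: 100 mm long, outer diameter 55 mm at the foot widening evenly to 66 mm at the mouth (61 mm at mid-length). Origin: centre of the foot's outer face; z axis along the cup's axis from foot to mouth, mid-length 50 mm along it. Best gripped from above, across the axis at mid-length between the saddles.
- cup_mouth (a point): Centre of the cup's mouth in the plane of the rim, 100 mm from the foot along the cup's z. Axes as the cup's.
- camera_stand: Inspection camera stand fixed to the table. Its origin lies on the table straight below the viewing point, z up; the round foot (90 mm) and the 18 mm steel post, 327 mm tall, stand 215 mm from the origin along its +x. Between it and the fixture stands the tall fixed drill press (world y -0.17 to 0.04 m, all beyond x = 0.47 m): swing round in front of it.
- camera_head: Camera head fixed on the stand: blue housing 46 mm square, white ring light 80 mm across and black lens, looking down at 25 degrees below level. Origin: centre of the front glass of the lens, 251 mm above the table. Its z axis points out of the lens along the line of sight, toward the stand's -x and 25 degrees downward.
- view_point (a point): The point on the line of sight 120 mm in front of the lens glass, 200 mm above the table, where the centre of the cup's mouth belongs. Axes as the camera head's: the cup's z axis must point against the z axis here (the mouth looks up into the lens).
- jar: Bystander: loose glass jar, 62 mm in diameter, 82 mm tall; origin centre of its underside.
- other_cup: Bystander: loose bamboo cup standing on its foot, 68 mm in diameter, 100 mm tall; origin centre of its underside.
- driver: Bystander: loose screwdriver with a red handle lying on the table, 177 mm long along its y, 25 mm thick; origin centre of its underside.

How it is judged:
By the outcome, as a careful person would: the job done as asked, in the order asked, and still so for the second after the job is handed in, while the arm keeps its last pose, push and grip.
It also fails if it takes over 43 s, if anything falls off the work surface, if the arm or the gripper's body presses on something with over 40 N, if the wrist force passes 120 N, or if a joint passes its speed limit or range.

ROBOT

A 6-joint arm with a two-finger parallel gripper is mounted at the origin on a cart in front of the work surface, level with it; the furniture and walls round the work are solid. World frame = base frame: x ahead of the robot, y to its left, z up, the work surface at z = 0. Lengths are in m, angles in rad, forces in N, time in s.
With the tool pointing down it reaches from about 0.35 to 0.8 m from the base axis. Payload 7.3 kg.
Tool frame: the origin (TCP) lies on the centre line of the jaws, within the pads' length; the fingertips stand 11 mm ahead of it and the grasp point (between the pads) lies 8 mm behind it; z points along the fingers, y is the line along which they close (so a half turn about z gives the same grasp; the last joint's range is limited). The gripper opens to 85 mm and grips with 20 to 120 N. Pads are 22 mm wide; open, the fingers measure 114 mm over their backs; the gripper's body (76 mm by 85 mm) begins 54 mm behind the grasp point. The pads swing forward as they close: fully open they stand 13 mm farther back than shut.
Start: joints at [-1.38, 0.342, 1.524, -0, 1.275, -0.146], TCP at [0.174, -0.496, 0.242] pointing down, gripper open.
Joint ranges: [-2.53, 2.53], [-0.77, 2.02], [0.04, 2.7], [-1, 4.14], [0.28, 2.66], [-3.11, 3.11]. Speed limits (rad/s): [2.57, 2.57, 3.14, 3.14, 3.14, 3.14].

INTERFACE

Orientations are given as a 3x3 rotation matrix whose columns are the frame's x, y, z axes.
In Python, from cell import bot, read_camera, camera_params gives the robot as it stands (bot), with the cameras as plain functions.
- The arm moves only by the shell command python3 inch.py 'ROWS' [OPENING]. ROWS is a JSON list of rows, 1 to 10 of them, each an object with the fields dx, dy, dz (the shift in shares of the most that a row can go, 1 being 62.5 mm), ax, ay, az (a rotation vector in fractions of the full range, 1 being pi rad); a field left out counts as zero; each row shifts and turns the commanded pose from where the row before left it, along the tool's axes as they then stand; what a row does not reach is not made up. A row lasts 1/8 s, in which the tool goes at most 0.0625 m and 0.188 rad, less where a joint would pass 70% of its speed; a pose out of reach is approached as far as the arm can. OPENING is the finger opening in m, set as the command begins (- or left out keeps the last). The fingers move at their own pace and stop on an object; the grip force is fixed at half the most. Time passes only in rows, so rows that do not move let the fingers close. It prints the time, the measured TCP pose, the force, the opening and the grip force at its end. Input that does not fit is refused with a message, and nothing moves.
- bot.get_obs(): the state, without advancing time (a new reading comes with each control period).
- read_camera(name): name is "scene" or "side" or "wrist"; returns the picture (400x640x3 uint8, blue, green, red); there is no depth.
- camera_params(name): a dict with "fx", "fy", "cx", "cy" (pixels), "extrinsics" (4x4, takes a point from camera to world coordinates). Camera axes: x right, y up, looking along -z (the intrinsics and any distortion apply to the point x, -y, -z); pixel columns grow to the right and rows downward; lengths in m; the calibration is good to about 2 mm. A picture is of the moment at which its call begins: read the wrist's pose just before it. camera_params takes no time and is no camera call; for the wrist camera it gives the pose at the moment of the call.
- bot.finish_job(): hands the job in; it is judged then, once.
The state is a dict: "time": time; "qpos": joint angles; "qd": joint speeds; "effort": joint torques, N m; "tool_pos": TCP position; "tcp_rot": TCP orientation; "ft_force": force on the tool from outside, world axes, zero at the start; "wrist_torque": the same for the moment, N m; "opening": finger opening in m; "gripper_force": force on a finger pad.
Only numpy, scipy, OpenCV 4.12 (cv2) and the standard library are available. Lean on these libraries where they do the work, as an engineer would, in place of code of your own. Each camera call takes 0.05 s, during which the arm holds its last target. There are 200 camera calls.

## Working session

There is one attempt and no reset: what is moved stays moved. The work goes in short steps, Python scripts to look and compute and a shell command to move; the robot and the scene stay as the last step left them, time stands still between calls to the robot, and variables do not carry over. Pictures are saved under pics/ and viewed, at most 10 in all, crops included, and the job is handed in when it is done.

```bash
ls; mkdir -p pics; python3 - <<'E'
from cell import bot, read_camera, camera_params
import cv2,numpy as np
np.set_printoptions(precision=4,suppress=True)
o=bot.get_obs();print(o['time'],o['tool_pos'],o['tcp_rot'],o['opening'])
for n in('scene','side','wrist'):
    p=camera_params(n);print(n,{k:p[k] for k in p if k!='extrinsics'},p['extrinsics'])
    cv2.imwrite(f'pics/{n}0.png',read_camera(n))
E
```

```text
cell.py
inch.py
pics
0.0 [ 0.1734 -0.4951  0.2416] [[ 0.9438  0.3305 -0.0003]
 [ 0.3305 -0.9438  0.0016]
 [ 0.0002 -0.0016 -1.    ]] 0.08567210718933424
scene {'fx': 415.4722804769905, 'fy': 415.4722804769905, 'cx': 320.06203549673955, 'cy': 198.21071423105602} [[-0.8354  0.4036 -0.3731  0.0808]
 [-0.5493 -0.5873  0.5945  0.6765]
 [ 0.0208  0.7016  0.7123  1.0457]
 [ 0.      0.      0.      1.    ]]
side {'fx': 436.1670276097556, 'fy': 436.1670276097556, 'cx': 315.7460558210776, 'cy': 193.9482273498376} [[ 0.9598  0.1535 -0.2351  0.1945]
 [-0.2799  0.5883 -0.7586 -1.188 ]
 [ 0.0219  0.7939  0.6076  1.0527]
 [ 0.      0.      0.      1.    ]]
wrist {'fx': 360.7399769367145, 'fy': 360.7399769367145, 'cx': 320.7770329371263, 'cy': 198.07353305293603} [[ 0.3303  0.8971  0.2935  0.2477]
 [-0.9439  0.3145  0.1008 -0.4692]
 [-0.0019 -0.3103  0.9506  0.3725]
 [ 0.      0.      0.      1.    ]]
```

View pics/scene0.png

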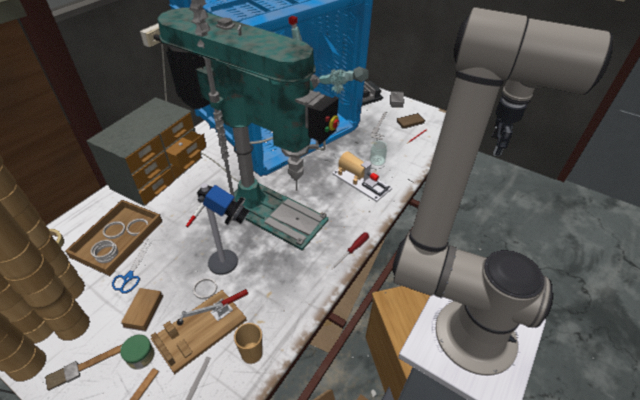

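View pics/side0.png

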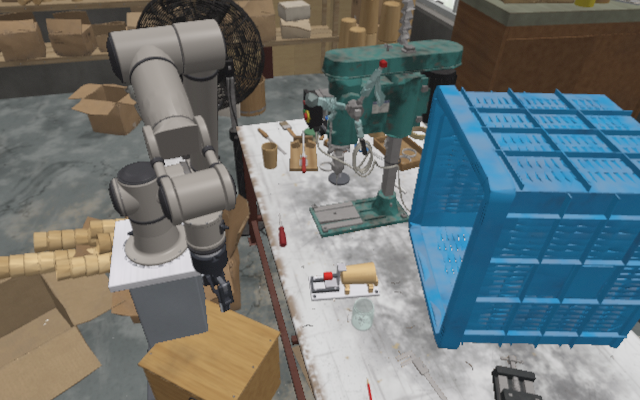

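The scene view shows the fixture near (360,175), the camera head near (217,200) with its foot at (222,262), and the driver at (352,245). In the side view the fixture is near (345,282), the jar at (362,315) and the red knob at about (327,275).

```bash
python3 - <<'E'
import cv2,numpy as np
s=cv2.imread('pics/scene0.png');d=cv2.imread('pics/side0.png')
def c(i,x,y,w,h):return cv2.resize(i[y:y+h,x:x+w],(400,300),interpolation=cv2.INTER_CUBIC)
a=np.vstack([np.hstack([c(s,320,130,100,75),c(d,300,250,100,75)]),np.hstack([c(s,180,175,133,100),c(d,300,120,133,100)])])
cv2.imwrite('pics/crops0.png',a)
E
```

```text
(no output)
```

View pics/crops0.png

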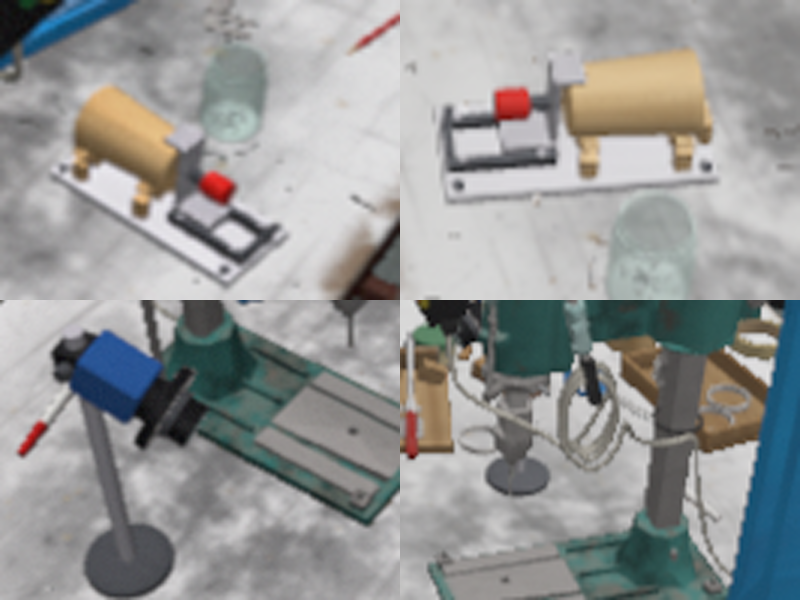

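```bash
cat > h.py <<'E'
import cv2,numpy as np
from scipy.spatial.transform import Rotation as R
from cell import bot, read_camera, camera_params
np.set_printoptions(precision=4,suppress=True)
def ray(p,u,v):
    E=np.array(p['extrinsics']);d=E[:3,:3]@[(u-p['cx'])/p['fx'],-(v-p['cy'])/p['fy'],-1]
    return E[:3,3],d/np.linalg.norm(d)
def plane(p,u,v,z):
    o,d=ray(p,u,v);return o+d*(z-o[2])/d[2]
def tri(*rs):
    A=sum(np.eye(3)-np.outer(d,d) for o,d in rs);b=sum((np.eye(3)-np.outer(d,d))@o for o,d in rs)
    x=np.linalg.solve(A,b);return x,[np.linalg.norm(np.cross(x-o,d)) for o,d in rs]
def red(i,x,y,w,h):
    b,g,r=[c.astype(int) for c in cv2.split(i[y:y+h,x:x+w])]
    m=((r>120)&(g<90)&(b<90)).astype(np.uint8);n,l,s,c=cv2.connectedComponentsWithStats(m)
    k=1+np.argmax(s[1:,4]);return c[k]+[x,y],s[k]
E
python3 - <<'E'
from h import *
S=camera_params('scene');D=camera_params('side')
s=cv2.imread('pics/scene0.png');d=cv2.imread('pics/side0.png')
a,_=red(s,360,165,25,25);b,_=red(d,318,265,22,20);print(a,_,b)
print('knob',tri(ray(S,*a),ray(D,*b)))
f=lambda u,v:plane(S,320+u/4,130+v/4,.012)
g=lambda u,v:plane(D,300+(u-400)/4,250+v/4,.012)
print('scene corners',f(50,170),f(228,283),f(287,235));print('side corners',g(447,199),g(717,180),g(443,107))
print('bolts',f(62,169),f(225,269),g(458,186),g(706,167))
q=lambda u,v,z:plane(S,180+u/3.0075,175+(v-300)/3,z)
print('foot',q(130,560,.008),'foot side',plane(D,300+(517-400)/3.0075,120+(475-300)/3,.008))
print('lens',q(192,420,.251))
print('jar',plane(D,300+250/4,250+285/4,0),'driver',plane(S,352,245,.012))
# driver axis
print(red(d,270,225,25,25),plane(D,*red(d,270,225,25,25)[0],.012))
E
```

```text
[373.7619 176.2143] [ 6  7  9  8 58] [327.8448 275.8276]
knob (array([ 0.5011, -0.3459,  0.0585]), [np.float64(0.00026100651919214104), np.float64(0.0002610065191922229)])
scene corners [ 0.6579 -0.3246  0.012 ] [ 0.4518 -0.2882  0.012 ] [ 0.4362 -0.3719  0.012 ]
side corners [ 0.4404 -0.3839  0.012 ] [ 0.6424 -0.4203  0.012 ] [ 0.462  -0.2961  0.012 ]
bolts [ 0.6494 -0.3322  0.012 ] [ 0.462 -0.302  0.012] [ 0.4517 -0.3743  0.012 ] [ 0.6392 -0.4065  0.012 ]
foot [0.718  0.2023 0.008 ] foot side [0.7215 0.1942 0.008 ]
lens [0.6252 0.1749 0.251 ]
jar [ 0.5633 -0.4876  0.    ] driver [ 0.4256 -0.0703  0.012 ]
(array([282.5469, 235.2812]), array([10,  2,  6, 16, 64], dtype=int32)) [ 0.4188 -0.087   0.012 ]
```

The fixture measures well: the knob triangulates at z 0.0585, its origin is about (0.589, -0.361), and yaw is about -9.8° from both views. I'll move above the knob.

Units first: shifts go in shares of 62.5 mm and turns go in shares of pi rad. So 0.05 m is 0.8, 0.0475 m is 0.76, 0.17 rad / 3.1416 = 0.0541.

```bash
python3 inch.py '[{"az":0.0541}, {"az":0.0541}, {"az":0.0535}, {"dx":0.8, "dy":-0.544}, {"dx":0.8, "dy":-0.544}, {"dx":0.8, "dy":-0.544}, {"dx":0.8, "dy":-0.544}, {"dx":0.8, "dy":-0.544}, {"dx":0.76, "dy":-0.528}]' 0.055
cat > rem.py <<'E'
import sys
from h import *
# remaining move to a target: x y z, yaw(deg), pitch(deg up of tool x)
x,y,z,yaw,p=map(float,sys.argv[1:6]);o=bot.get_obs();M=np.array(o['tcp_rot'])
T=R.from_euler('z',yaw,degrees=True)*R.from_euler('y',-p,degrees=True)*R.from_matrix(np.diag([1,-1,-1]))
print('t',o['time'],'pos',np.array(o['tool_pos']),'d_tool',M.T@(np.array([x,y,z])-o['tool_pos']),'d_tool after rot',T.as_matrix().T@(np.array([x,y,z])-o['tool_pos']))
print('rotvec tool',(R.from_matrix(M).inv()*T).as_rotvec(),'F',np.array(o['ft_force']),'open',o['opening'],'q',np.array(o['qpos']))
E
python3 rem.py 0.5011 -0.3459 0.12 -9.8 0
python3 - <<'E'
from h import *
p=camera_params('wrist');i=read_camera('wrist');cv2.imwrite('pics/w1.png',i)
c,s=red(i,0,0,640,400);print(c,s,plane(p,*c,.058))
E
```

```text
time: 1.27
tool_pos: [0.5029, -0.345, 0.242]
tcp_rot: [[0.985, -0.17, -0.0], [-0.17, -0.985, 0.0], [-0.0, -0.0, -1.0]]
ft_force: [0.2, -0.3, 0.3]
opening: 0.0548
gripper_force: 0.0
t 1.275 pos [ 0.5029 -0.345   0.242 ] d_tool [-0.0016  0.0012  0.122 ] d_tool after rot [-0.0016  0.0012  0.122 ]
rotvec tool [-0.0001  0.0004  0.0001] F [ 0.2377 -0.3059  0.2711] open 0.054774034046618084 q [-0.7267  0.5005  1.2746 -0.0002  1.367   1.015 ]
[319.856  180.1043] [307 167  25  28 604] [ 0.496  -0.3431  0.058 ]
```

View pics/w1.png

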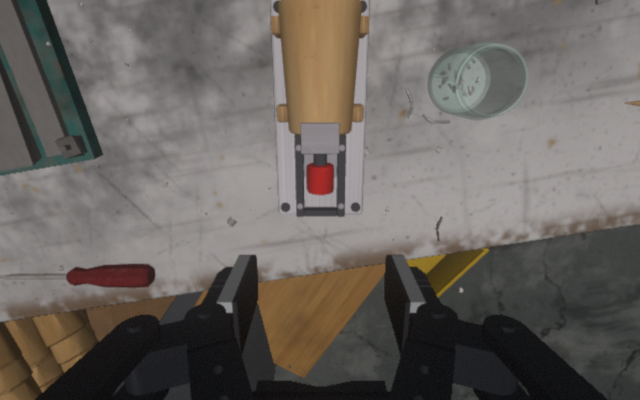

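The wrist view shows the knob at (320,180), in line with the jaws, the plate upright in the picture (so the yaw is right) and the jar clear at (478,80). The estimates agree within 3 mm, so I'll go down and pinch.

To row units: 0.05 m is 0.8, -0.004 m is -0.064.

```bash
python3 inch.py '[{"dx":-0.064, "dz":0.8}, {"dz":0.8}, {"dz":0.8}, {"dz":0.48}, {"dz":0.192}, {}]' && python3 inch.py '[{}, {}, {}, {}]' 0.0
```

```text
time: 2.08
tool_pos: [0.4972, -0.3455, 0.0501]
tcp_rot: [[0.985, -0.17, -0.001], [-0.17, -0.985, 0.0], [-0.001, -0.0, -1.0]]
ft_force: [0.5, 0.2, 0.5]
opening: 0.0553
gripper_force: 0.0
time: 2.58
tool_pos: [0.4984, -0.3435, 0.0524]
tcp_rot: [[0.985, -0.17, 0.002], [-0.17, -0.985, 0.002], [0.002, -0.002, -1.0]]
ft_force: [1.8, 9.8, 8.6]
opening: 0.0229
gripper_force: 58.8
```

To row units: -0.008 m is -0.128, -0.002 m is -0.032.

```bash
python3 inch.py '[{"dy":-0.032, "dz":-0.032}, {"dx":-0.128}, {"dx":-0.128}, {}]'; python3 inch.py '[{"dx":-0.128}, {"dx":-0.096}, {}]'
```

```text
time: 3.08
tool_pos: [0.4827, -0.3407, 0.0526]
tcp_rot: [[0.985, -0.171, 0.002], [-0.171, -0.985, -0.001], [0.002, 0.0, -1.0]]
ft_force: [5.9, 1.0, -7.2]
opening: 0.0228
gripper_force: 60.7
time: 3.45
tool_pos: [0.4693, -0.3384, 0.0526]
tcp_rot: [[0.985, -0.171, 0.003], [-0.171, -0.985, -0.001], [0.003, 0.0, -1.0]]
ft_force: [7.4, -0.1, -8.2]
opening: 0.0231
gripper_force: 60.6
```

To row units: -0.004 m is -0.064, 0.001 m is 0.016.

```bash
python3 inch.py '[{"dx":-0.064, "dz":0.016}, {}]'; python3 inch.py '[{"dx":-0.048}, {}]'
```

```text
time: 3.7
tool_pos: [0.4665, -0.338, 0.0525]
tcp_rot: [[0.985, -0.171, 0.005], [-0.171, -0.985, -0.002], [0.006, 0.001, -1.0]]
ft_force: [9.4, 2.4, -3.3]
opening: 0.023
gripper_force: 61.1
time: 3.95
tool_pos: [0.4663, -0.338, 0.0526]
tcp_rot: [[0.985, -0.171, 0.011], [-0.171, -0.985, -0.004], [0.011, 0.002, -1.0]]
ft_force: [20.4, 2.2, -10.9]
opening: 0.0226
gripper_force: 60.4
```

To row units: 0.003 m is 0.048.

```bash
python3 inch.py '[{"dx":0.048}, {}]'; python3 inch.py '[{}, {}, {}]' 0.055;  python3 inch.py '[{"dz":-0.64}, {"dz":-0.8}, {"dz":-0.8}, {"dz":-0.8}, {"dx":0.64}, {}]' 0.085
python3 - <<'E'
from h import *
o=bot.get_obs();print(np.array(o['tool_pos']))
p=camera_params('wrist');i=read_camera('wrist');cv2.imwrite('pics/w2.png',i)
c,s=red(i,200,0,240,250);print(c,s,plane(p,*c,.064))
j=cv2.imread('pics/w1.png')
P=camera_params('scene');S=read_camera('scene');D=read_camera('side')
Q=camera_params('side')
cv2.imwrite('pics/scene2.png',S);cv2.imwrite('pics/side2.png',D)
b,_=red(D,308,265,32,20);print(b,_,plane(Q,*b,.0585))
E
```

```text
time: 4.2
tool_pos: [0.4665, -0.338, 0.0525]
tcp_rot: [[0.985, -0.171, 0.005], [-0.171, -0.985, -0.002], [0.005, 0.001, -1.0]]
ft_force: [8.7, 2.9, -3.6]
opening: 0.023
gripper_force: 61.2
time: 4.58
tool_pos: [0.464, -0.338, 0.0516]
tcp_rot: [[0.985, -0.17, 0.0], [-0.17, -0.985, -0.001], [0.0, 0.001, -1.0]]
ft_force: [-0.3, -0.8, 0.6]
opening: 0.055
gripper_force: 0.0
time: 5.32
tool_pos: [0.5049, -0.3447, 0.2415]
tcp_rot: [[0.986, -0.169, 0.001], [-0.169, -0.986, -0.001], [0.001, 0.001, -1.0]]
ft_force: [-0.4, 0.5, -0.2]
opening: 0.0853
gripper_force: 0.0
[ 0.5049 -0.3447  0.2415]
[320.3821 217.1635] [109 205  23  26 526] [ 0.4653 -0.3379  0.064 ]
[316.8525 276.4426] [ 5  8  9  8 61] [ 0.4681 -0.3396  0.0585]
```

View pics/w2.png

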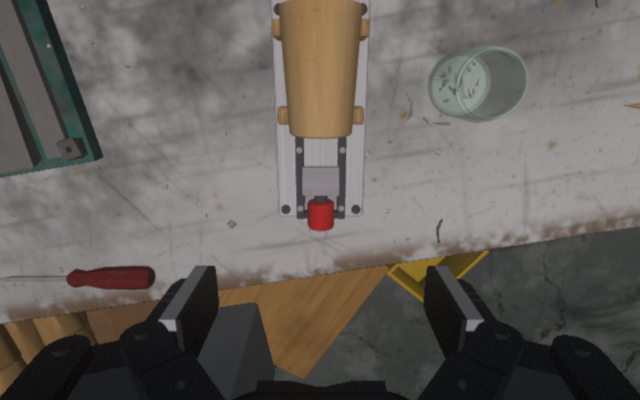

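```bash
python3 - <<'E'
from h import *
p=camera_params('wrist');E=np.array(p['extrinsics']);o=np.array(bot.get_obs()['tool_pos'])
p1=dict(p);E1=E.copy();E1[:3,3]+=np.array([.5029,-.345,.242])-o;p1['extrinsics']=E1
ex=np.array([.9854,-.1702,0])
for n,q,f,b in(('w1',p1,195,213),('w2',p,231,215)):
    i=cv2.imread(f'pics/{n}.png').astype(int);col=i[150:250,320];print(n,[r+150 for r in range(100) if col[r,2]-col[r,1]>50][::40],end=' ')
    r=(i[:,318:323,2]-i[:,318:323,1]).mean(1);print(np.round(r[[*range(f-5,f+4)]]))
    for v in (f-1,f):
        print(n,v,'knob outer end',ex@plane(q,320.5,v,.0705))
    print('plate end',ex@plane(q,300,b,.012))
s=cv2.imread('pics/scene2.png');a,t=red(s,365,165,40,40);print(a,t)
D=camera_params('side');S=camera_params('scene');print(tri(ray(S,*a),ray(D,316.8525,276.4426)))
E
```

```text
w1 [166] [118. 118. 117. 111.  76.  30.   8.   5.   5.]
w1 194 knob outer end 0.5376708887679709
w1 195 knob outer end 0.5367488150608072
plate end 0.49790071285773346
w2 [204] [115. 115. 114. 110.  86.  37.   8.   5.   5.]
w2 230 knob outer end 0.5036474816910248
w2 231 knob outer end 0.502666714303474
plate end 0.49581151089713804
[380.8409 180.7727] [12 13  9  8 44]
(array([ 0.469 , -0.3392,  0.0583]), [np.float64(0.0007787118374855585), np.float64(0.0007787118374856694)])
```

The picture shows the keeper out, with the lip at (321,180) clear of the foot and the knob at (320,217). My travel estimates run from 32 to 34 mm against a stop at 35 mm, so I'll re-grip a little higher and further inward and pull again to make sure.

To row units: 0.055 m is 0.88, 0.05 m is 0.8.

```bash
python3 inch.py '[{"dx":-0.576}, {"dz":0.88}, {"dz":0.88}, {"dz":0.8}, {"dz":0.408}, {}]' 0.05; python3 inch.py '[{}, {}, {}, {}]' 0.0;python3 inch.py '[{"dx":-0.048}, {}]';python3 inch.py '[{"dx":-0.048}, {}]'
```

```text
time: 6.22
tool_pos: [0.4662, -0.3373, 0.0538]
tcp_rot: [[0.985, -0.171, -0.004], [-0.171, -0.985, 0.004], [-0.005, -0.003, -1.0]]
ft_force: [0.4, -0.3, 0.6]
opening: 0.0501
gripper_force: 0.0
time: 6.72
tool_pos: [0.4687, -0.3384, 0.0577]
tcp_rot: [[0.985, -0.17, 0.002], [-0.17, -0.985, -0.001], [0.002, 0.001, -1.0]]
ft_force: [-0.1, 3.9, 7.0]
opening: 0.0228
gripper_force: 59.4
time: 6.98
tool_pos: [0.4685, -0.3384, 0.0578]
tcp_rot: [[0.985, -0.171, 0.008], [-0.171, -0.985, -0.003], [0.008, 0.002, -1.0]]
ft_force: [11.2, 3.7, 0.3]
opening: 0.0226
gripper_force: 59.4
time: 7.22
tool_pos: [0.4683, -0.3384, 0.0578]
tcp_rot: [[0.985, -0.171, 0.013], [-0.171, -0.985, -0.005], [0.014, 0.003, -1.0]]
ft_force: [22.9, 3.2, -7.6]
opening: 0.0227
gripper_force: 59.7
```

Held at 23 N from a different grip, the keeper doesn't move, so it is at its stop. I'll release and go to the cup.

To row units: 0.006 m is 0.096.

```bash
python3 inch.py '[{"dx":0.096}, {}]' >/dev/null; python3 inch.py '[{}, {}, {}]' 0.055;  python3 inch.py '[{"dz":-0.8}, {"dz":-0.8}, {"dx":0.64}, {"dx":0.64}, {"dx":0.64}, {}, {}]' 0.085; python3 rem.py .589 -.3595 .046 -9.8 0
python3 - <<'E'
from h import *
p=camera_params('wrist');i=read_camera('wrist');cv2.imwrite('pics/w3.png',i)
E
```

```text
time: 7.85
tool_pos: [0.4679, -0.3386, 0.0559]
tcp_rot: [[0.985, -0.171, -0.0], [-0.171, -0.985, -0.0], [-0.0, 0.0, -1.0]]
ft_force: [-0.5, 0.1, -0.9]
opening: 0.0549
gripper_force: 0.0
time: 8.72
tool_pos: [0.5856, -0.3587, 0.1552]
tcp_rot: [[0.985, -0.17, -0.001], [-0.17, -0.985, 0.001], [-0.002, -0.0, -1.0]]
ft_force: [0.3, -0.1, -0.9]
opening: 0.0845
gripper_force: 0.0
t 8.725 pos [ 0.5856 -0.3587  0.1552] d_tool [0.0037 0.0003 0.1092] d_tool after rot [0.0035 0.0002 0.1092]
rotvec tool [-0.0004  0.0015 -0.0002] F [ 0.2861 -0.0554 -0.9488] open 0.08449300374635489 q [-0.6609  0.7115  1.1365 -0.0004  1.2952  1.0812]
```

View pics/w3.png

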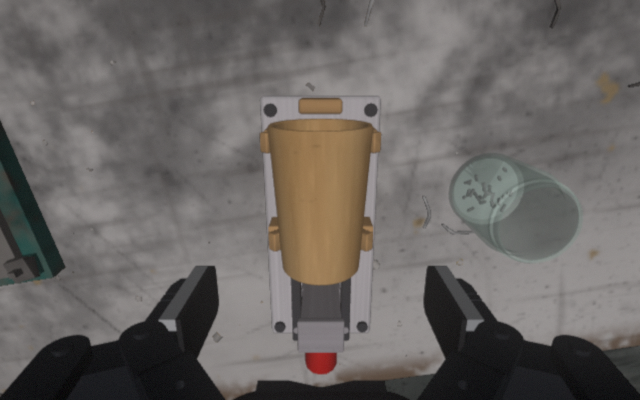

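The cup lies along the jaws' centre line (columns 272–372), the keeper lip at (320,333) is clear of its foot, and the jar is well to the side. I'll go down and grip.

To row units: 0.03 m is 0.48, 0.003 m is 0.048.

```bash
python3 inch.py '[{"dx":0.048, "dz":0.48}, {"dz":0.48}, {"dz":0.48}, {"dz":0.304}, {}]'; python3 inch.py '[{}, {}, {}, {}]' 0.0; python3 inch.py '[{"dz":-0.32}, {"dz":-0.64}, {"dz":-0.8}, {"dz":-0.8}, {"dz":-0.8}, {"dz":-0.8}, {}, {}]'
python3 rem.py .475 .138 .18 13 25
python3 - <<'E'
from h import *
o=bot.get_obs();print(np.array(o['tool_pos']),np.array(o['tcp_rot']))
p=camera_params('wrist');print(p['extrinsics']);i=read_camera('wrist');cv2.imwrite('pics/w4.png',i)
cv2.imwrite('pics/side4.png',read_camera('side'))
E
```

```text
time: 9.4
tool_pos: [0.5882, -0.359, 0.0457]
tcp_rot: [[0.985, -0.171, -0.002], [-0.171, -0.985, 0.002], [-0.002, -0.001, -1.0]]
ft_force: [0.5, 0.0, 0.4]
opening: 0.0851
gripper_force: 0.0
time: 9.9
tool_pos: [0.5904, -0.3592, 0.0492]
tcp_rot: [[0.985, -0.17, 0.003], [-0.17, -0.985, -0.001], [0.003, 0.001, -1.0]]
ft_force: [-0.2, 3.5, 6.7]
opening: 0.0585
gripper_force: 63.7
time: 10.9
tool_pos: [0.5889, -0.3593, 0.3074]
tcp_rot: [[0.985, -0.171, 0.0], [-0.171, -0.985, -0.001], [0.0, 0.0, -1.0]]
ft_force: [0.4, 0.4, -0.9]
opening: 0.0587
gripper_force: 64.4
t 10.9 pos [ 0.5889 -0.3593  0.3074] d_tool [-0.1971 -0.4706  0.127 ] d_tool after rot [-0.0531 -0.5102  0.1158]
rotvec tool [ 0.0874  0.4302 -0.3918] F [ 0.4476  0.377  -0.9407] open 0.05865692822479889 q [-0.6586  0.6429  0.8536 -0.0002  1.6445  1.0835]
[ 0.5889 -0.3593  0.3074] [[ 0.9853 -0.1706  0.0003]
 [-0.1706 -0.9853 -0.0005]
 [ 0.0004  0.0005 -1.    ]]
[[-0.1708  0.9367  0.3058  0.6664]
 [-0.9853 -0.1624 -0.0527 -0.3729]
 [ 0.0003 -0.3103  0.9506  0.4381]
 [ 0.      0.      0.      1.    ]]
```

View pics/w4.png

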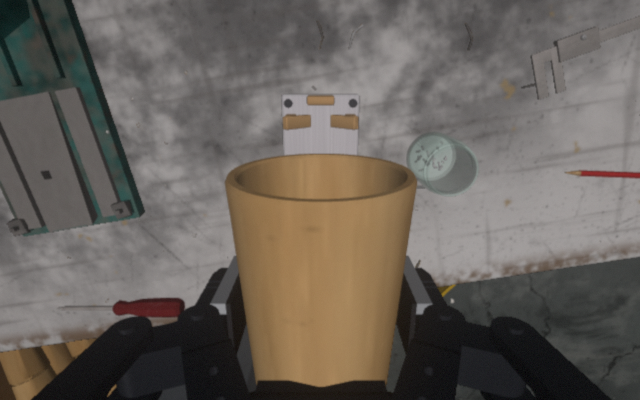

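To row units: -0.05 m is -0.8, -0.0074 m is -0.1184.

```bash
python3 inch.py '[{"dx":-0.8, "dy":-0.1184}, {"dx":-0.8, "dy":-0.1184}, {"dx":-0.8, "dy":-0.1184}, {"dx":-0.8, "dy":-0.1184}, {"dx":-0.8, "dy":-0.1184}]'; python3 inch.py '[{"dx":-0.16, "dy":-0.896}, {"dx":-0.16, "dy":-0.896}, {"dx":-0.16, "dy":-0.896}, {"dx":-0.16, "dy":-0.896}, {"dx":-0.16, "dy":-0.896}, {"dx":-0.16, "dy":-0.896}, {"dx":-0.144, "dy":-0.896}, {"az":-0.0573}, {"az":-0.0573}, {}]'; python3 rem.py .40 .12 .30 11 50
```

```text
time: 11.62
tool_pos: [0.3473, -0.2793, 0.3057]
tcp_rot: [[0.985, -0.17, -0.002], [-0.17, -0.985, 0.001], [-0.002, -0.001, -1.0]]
ft_force: [-0.8, -1.0, 0.8]
opening: 0.0586
gripper_force: 64.4
time: 12.88
tool_pos: [0.3475, 0.1178, 0.306]
tcp_rot: [[0.982, 0.187, -0.002], [0.187, -0.982, -0.0], [-0.002, 0.0, -1.0]]
ft_force: [0.2, -0.2, -0.3]
opening: 0.0589
gripper_force: 64.5
t 12.875 pos [0.3475 0.1178 0.306 ] d_tool [0.052  0.0077 0.0059] d_tool after rot [0.0288 0.0079 0.0437]
rotvec tool [ 0.0019  0.8746 -0.0039] F [ 0.1922 -0.1903 -0.2858] open 0.05893941337394495 q [ 0.1173 -0.0068  1.7765 -0.0002  1.3739  1.5004]
```

To row units: 0.05 m is 0.8, 0.18 rad / 3.1416 = 0.0573.

```bash
python3 inch.py '[{"dx":0.8, "ay":0.0477}, {"ay":0.0573}, {"ay":0.0573}, {"ay":0.0573}, {"ay":0.0573}, {}, {}]'; python3 rem.py .40 .12 .30 11 50
python3 - <<'E'
from h import *
p=camera_params('wrist');np.save('p5.npy',p,allow_pickle=True);i=read_camera('wrist');cv2.imwrite('pics/w5.png',i)
print(p['extrinsics'])
E
```

```text
time: 13.75
tool_pos: [0.3995, 0.1264, 0.3094]
tcp_rot: [[0.63, 0.184, 0.755], [0.118, -0.983, 0.141], [0.768, 0.0, -0.641]]
ft_force: [-0.2, 0.3, -0.1]
opening: 0.0589
gripper_force: 65.7
t 13.75 pos [0.3995 0.1264 0.3094] d_tool [-0.0077  0.0064  0.0055] d_tool after rot [-0.0077  0.0064  0.0054]
rotvec tool [ 0.0054 -0.0024 -0.0041] F [-0.2242  0.2879 -0.1246] open 0.05885172647676006 q [ 0.0423 -0.2992  2.3087  0.401   0.2834  1.092 ]
[[ 0.184   0.8332 -0.5215  0.3495]
 [-0.9829  0.1559 -0.0976  0.1171]
 [-0.      0.5306  0.8476  0.4539]
 [ 0.      0.      0.      1.    ]]
```

View pics/w5.png

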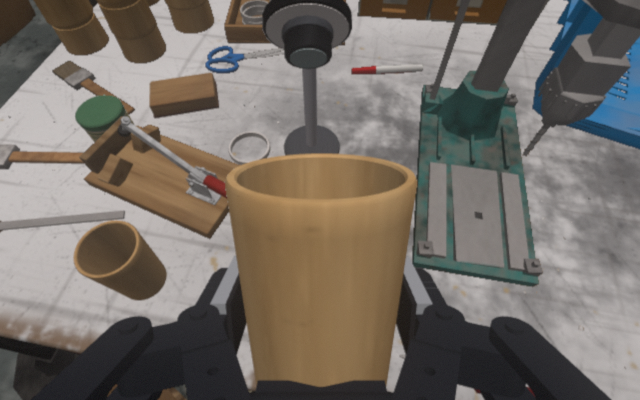

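The lens glass shows near (313,57) with the ring light round it (columns 263–351), its foot at (313,145), and the cup sits straight in the jaws. I'll take a second view from the side for triangulation.

To row units: -0.045 m is -0.72.

```bash
python3 inch.py '[{"dy":-0.72}, {"dy":-0.72}, {}, {}]'
python3 - <<'E'
from h import *
p=camera_params('wrist');np.save('p6.npy',p,allow_pickle=True);i=read_camera('wrist');cv2.imwrite('pics/w6.png',i)
p5=np.load('p5.npy',allow_pickle=True).item()
E=np.array(p['extrinsics']);g=np.array([.625,.175,.251,1]);c=np.linalg.inv(E)@g;u=int(p['cx']+p['fx']*c[0]/-c[2]);print(u,p['cy']-p['fy']*c[1]/-c[2])
a=cv2.imread('pics/w5.png')[0:150,240:380];x=max(0,min(500,u-70));b=i[0:150,x:x+140];print('x0',x)
cv2.imwrite('pics/c6.png',np.hstack([cv2.resize(k,None,fx=2.8571,fy=3.5,interpolation=cv2.INTER_CUBIC) for k in(a,b)]))
E
```

```text
time: 14.3
tool_pos: [0.3877, 0.1561, 0.3015]
tcp_rot: [[0.659, 0.189, 0.728], [0.126, -0.982, 0.14], [0.741, -0.001, -0.671]]
ft_force: [-0.8, -0.1, -0.9]
opening: 0.0587
gripper_force: 65.7
351 27.61609710921101
x0 281
```

View pics/c6.png

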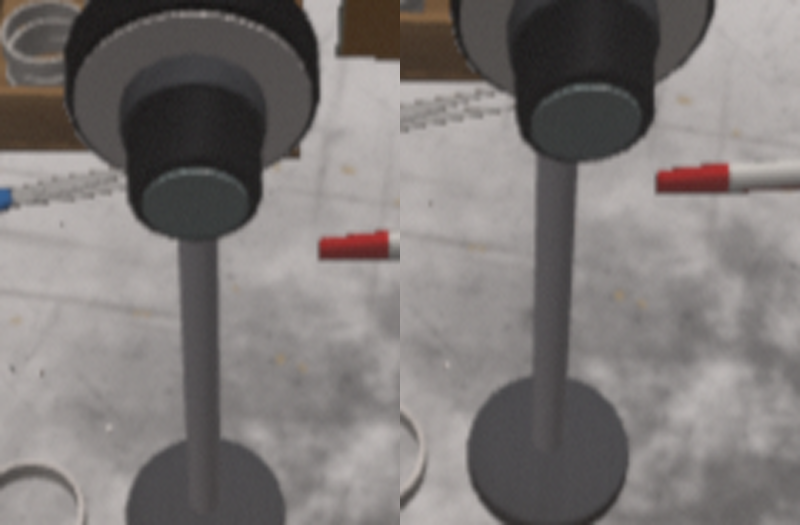

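```bash
python3 - <<'E'
from h import *
p5=np.load('p5.npy',allow_pickle=True).item();p6=np.load('p6.npy',allow_pickle=True).item();S=camera_params('scene')
g,e=tri(ray(p5,308.25,58.3),ray(p6,346.45,34.6));print('glass',g,e)
for p,u,v in((p5,308.25,58.3),(p6,346.45,34.6)):print('  at .251',plane(p,u,v,.251))
f,e=tri(ray(p5,311.4,145.5),ray(p6,332.8,127.3),ray(S,223.3,261.7));print('foot',f,e)
for p,u,v in((p5,311.4,145.5),(p6,332.8,127.3),(S,223.3,261.7)):print('  at .01',plane(p,u,v,.010))
# rim of cup in tool frame (image w5, tool frame const)
o=bot.get_obs();M=np.array(o['tcp_rot']);E=np.array(camera_params('wrist')['extrinsics'])
C=M.T@(E[:3,3]-o['tool_pos']);A=M.T@E[:3,:3];print('cam in tool',C)
pc=dict(p6);X=np.eye(4);X[:3,:3]=A;X[:3,3]=C;pc['extrinsics']=X
i=cv2.imread('pics/w6.png')
for u,v,z in((321,154,.025),(321,200,-.041),(321,177,-.008),(227,178,-.008),(416,178,-.008)):print('rim',u,v,plane(pc,u,v,z))
E
```

```text
glass [0.6123 0.1774 0.2528] [np.float64(0.00014400322463300086), np.float64(0.00014400322463309394)]
  at .251 [0.6144 0.1778 0.251 ]
  at .251 [0.615  0.1777 0.251 ]
foot [0.719  0.2015 0.008 ] [np.float64(9.481806903920542e-05), np.float64(0.0012685893529135984), np.float64(0.001200644080563523)]
  at .01 [0.7173 0.2012 0.01  ]
  at .01 [0.7189 0.2009 0.01  ]
  at .01 [0.7165 0.2031 0.01  ]
cam in tool [ 0.0783 -0.     -0.1316]
rim 321 154 [0.0475 0.0001 0.025 ]
rim 321 200 [ 0.0482  0.     -0.041 ]
rim 321 177 [ 0.0458  0.     -0.008 ]
rim 227 178 [ 0.0454 -0.0333 -0.008 ]
rim 416 178 [ 0.0454  0.0337 -0.008 ]
```

The glass is at (0.614, 0.178), height 0.253 against the stated 0.251. The foot-to-glass distance is 0.107 m against 0.106, and the stand's yaw is 12.9°. The mouth in the tool frame is (0.048, 0, -0.008).

Units first: shifts go in shares of 62.5 mm and turns go in shares of pi rad. So -0.13 rad / 3.1416 = -0.0414.

```bash
python3 inch.py '[{"ay":-0.0414}, {"ay":-0.0414}, {"ay":-0.0414}, {}, {}]'; python3 rem.py .4689 .1445 .1727 12.9 25
```

```text
time: 14.98
tool_pos: [0.3864, 0.1556, 0.3]
tcp_rot: [[0.887, 0.188, 0.422], [0.169, -0.982, 0.082], [0.43, -0.001, -0.903]]
ft_force: [0.1, -0.4, -0.0]
opening: 0.0587
gripper_force: 65.7
t 14.975 pos [0.3864 0.1556 0.3   ] d_tool [0.0166 0.0266 0.1488] d_tool after rot [0.0169 0.0293 0.1483]
rotvec tool [ 0.0143 -0.0082 -0.0336] F [ 0.1201 -0.3706 -0.0476] open 0.0587052261881808 q [ 0.2016 -0.1423  1.9969 -0.0057  0.8425  1.5869]
```

To row units: 0.03 m is 0.48, 0.028 m is 0.448, -0.0336 rad / 3.1416 = -0.0107.

```bash
python3 inch.py '[{"ax":0.0046, "ay":-0.0025, "az":-0.0107}, {"dx":0.048, "dy":0.096, "dz":0.48}, {"dx":0.064, "dy":0.096, "dz":0.48}, {"dx":0.064, "dy":0.096, "dz":0.48}, {"dx":0.048, "dy":0.096, "dz":0.48}, {"dx":0.048, "dy":0.08, "dz":0.448}, {}, {}, {}]'; python3 rem.py .4689 .1445 .1727 12.9 25
```

```text
time: 16.1
tool_pos: [0.4689, 0.1452, 0.1748]
tcp_rot: [[0.883, 0.224, 0.413], [0.203, -0.975, 0.095], [0.424, 0.0, -0.906]]
ft_force: [-0.7, 0.3, -0.5]
opening: 0.0587
gripper_force: 65.7
t 16.1 pos [0.4689 0.1452 0.1748] d_tool [-0.0011  0.0007  0.0019] d_tool after rot [-0.0011  0.0007  0.0019]
rotvec tool [ 0.0001 -0.0014  0.0008] F [-0.6967  0.323  -0.4596] open 0.058708011606534966 q [0.1149 0.1726 2.0704 0.1038 0.4653 1.3773]
```

To row units: 0.002 m is 0.032, -0.001 m is -0.016.

```bash
python3 inch.py '[{"dx":-0.016, "dy":0.0112, "dz":0.032}, {}, {}, {}]'; python3 rem.py .4689 .1445 .1727 12.9 25
python3 - <<'E'
from h import *
o=bot.get_obs();print('mouth',np.array(o['tool_pos'])+np.array(o['tcp_rot'])@[.048,0,-.008],np.abs(o['qd']).max())
w=read_camera('wrist');s=read_camera('scene');d=read_camera('side')
b,t=red(d,308,265,32,20);print('knob side',b,t)
cv2.imwrite('pics/f.png',np.vstack([np.hstack([w[:300,120:520],cv2.resize(s[130:280,150:350],(400,300))]),np.hstack([cv2.resize(s[140:215,320:420],(400,300)),cv2.resize(d[220:340,270:430],(400,300))])]))
E
```

```text
time: 16.6
tool_pos: [0.4692, 0.1443, 0.1714]
tcp_rot: [[0.884, 0.224, 0.411], [0.203, -0.975, 0.094], [0.422, 0.0, -0.907]]
ft_force: [0.1, -0.9, -0.8]
opening: 0.0588
gripper_force: 65.7
t 16.6 pos [0.4692 0.1443 0.1714] d_tool [ 0.0003 -0.0002 -0.0013] d_tool after rot [ 0.0003 -0.0002 -0.0013]
rotvec tool [0.0001 0.0007 0.0005] F [ 0.0862 -0.9226 -0.7665] open 0.05878738161827087 q [0.1126 0.179  2.0736 0.1072 0.458  1.3719]
mouth [0.5083 0.1533 0.1989] 0.0021448567423588616
knob side [317.541  276.4098] [ 5  8 10  8 61]
```

View pics/f.png

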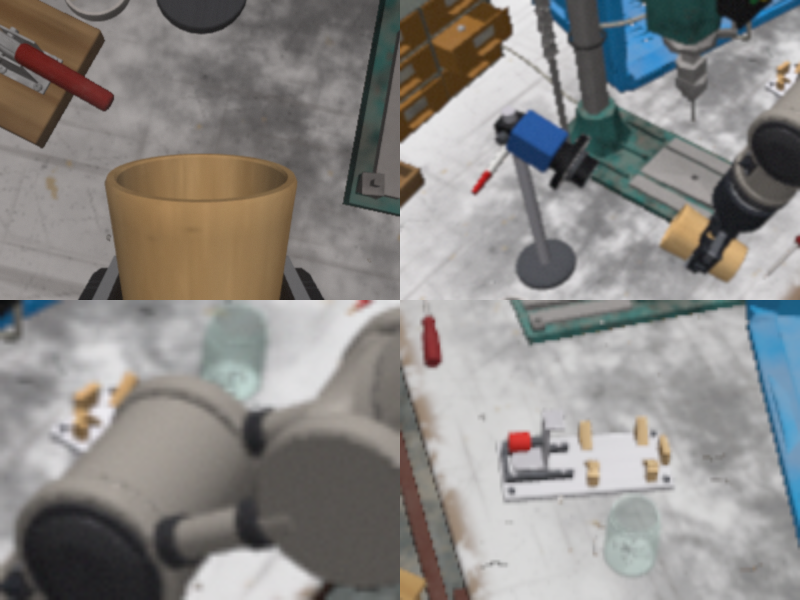

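The cup is framed correctly, the jar, driver and camera are undisturbed, and the fixture's keeper looks out. Before handing in, I'll check whether the knob crept in after the second release.

```bash
python3 - <<'E'
from h import *
n=read_camera('side').astype(int)
for nm,i in(('0',cv2.imread('pics/side0.png').astype(int)),('2',cv2.imread('pics/side2.png').astype(int)),('now',n)):
    r=np.clip(i[268:286,305:340,2]-i[268:286,305:340,1]-25,0,None);print(nm,(r.sum(0)@np.arange(305,340))/r.sum(),r.sum(),r.sum(0))
o=bot.get_obs();print(o['time'],np.array(o['tool_pos']))
E
```

```text
0 327.6829483595704 6797 [  0   0   0   0   0   0   0   0   0   0   0   0   0   0   0   0   0   0
  30 708 819 843 850 835 834 863 800 215   0   0   0   0   0   0   0]
2 316.94921932000585 6853 [  0   0   0   0   0   0   0  13 547 805 821 854 842 841 860 842 411  17
   0   0   0   0   0   0   0   0   0   0   0   0   0   0   0   0   0]
now 317.45096635647815 6985 [  0   0   0   0   0   0   0   0 236 777 818 848 835 842 862 867 758 142
   0   0   0   0   0   0   0   0   0   0   0   0   0   0   0   0   0]
16.8 [0.4692 0.1443 0.1714]
```

The cup is at the target within about 1.5 mm and still. Side-view pixels put the knob about 1.5 mm in from the stop it was pulled to, and the lip is well clear. A re-pull would mean putting the cup down, so I'm handing in.

```bash
python3 -c "
from cell import bot, read_camera, camera_params
print(bot.finish_job())"
```

```text
the job is handed in; nothing more can be done
None
```

I pulled the keeper to its stop and left it out, and handed the job in at about 17 s with the cup held still, mouth square to the lens and about 1.5 mm off the target point by my measurement; the knob settled roughly 1.5 mm in from the stop on release, and the jar, driver and camera were untouched, with the other cup not rechecked at the end.

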